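# Find the full shaving-foam can by its weight

### The arm

A 6-joint arm with a two-finger parallel gripper is mounted at the origin on the work surface. World frame = base frame: x ahead of the robot, y to its left, z up, the work surface at z = 0. Lengths are in mm, angles in rad, forces in N, time in s.
With the tool pointing down it reaches from about 350 to 875 mm from the base axis. Payload 4.2 kg.
Tool frame: the origin (TCP) lies between the finger pads; the fingertips stand 17 mm ahead of it and the grasp point (between the pads) lies 2 mm behind it; z points along the fingers, y is the line along which they close (so a half turn about z gives the same grasp; the last joint's range is limited). The gripper opens to 85 mm and grips with 20 to 120 N. Pads are 22 mm wide; open, the fingers measure 114 mm over their backs; the gripper's body (76 mm by 85 mm) begins 54 mm behind the grasp point. The pads swing forward as they close: fully open they stand 13 mm farther back than shut.
Start: joints at [1.571, 0.385, 0.008, 0, -1.194, -0.259], TCP at [159.919, 604.173, 248.312] pointing down, gripper open.
Joint ranges: [-3.14, 3.14], [-1.21, 2.06], [-1.07, 1.41], [-3.16, 2.05], [-2.99, -0.16], [-3.1, 3.1]. Speed limits (rad/s): [2.79, 2.79, 3.14, 3.14, 3.14, 3.14].

### API

Orientations are given as a unit quaternion [x, y, z, w].
In Python, from station import env gives the robot as it stands.
- The arm moves only by the tool pendant, called after "Call:" as name(argument=value, ...) on one line, values as JSON. Schema: {"type":"object","properties":{"steps":{"type":"array","items":{"type":"array","items":{"type":"number"},"minItems":6,"maxItems":6},"minItems":1,"maxItems":12},"aperture":{"type":"number"},"only":{"type":"string"},"quiet":{"type":"boolean"},"lines":{"type":"string"}},"required":["steps"],"additionalProperties":false}. steps is a list of rows, 1 to 12 of them, each of 6 numbers: dx, dy, dz in shares of 0.5 m (1.0 is 0.5 m), then a rotation vector rx, ry, rz in fractions of the full range, 1 being pi rad; each row is the pose to reach, as a shift and turn from the pose commanded when the call began, along the tool's axes at that moment; what a row does not reach only later rows make up. A row lasts 1/12 s, in which the tool goes at most 41.7 mm and 0.125 rad, less where a joint would pass 70% of its speed; a pose out of reach is approached as far as the arm can. aperture is the finger opening in mm, set as the call begins (left out keeps the last). The fingers move at their own pace and stop on an object; the grip force is fixed at half the most. Time passes only in rows, so rows that do not move let the fingers close. The tool returns the time, the measured TCP pose, the force, the opening and the grip force at its end. only (a regular expression) keeps the lines of the reply that match it, lines (a string "A,B") keeps lines A to B, and quiet returns only ok. Input that does not fit is refused with a message, and nothing moves.
- env.sense(): the state, without advancing time (a new reading comes with each control period).
- env.read_camera(name): name is "side" or "top"; returns (picture, depth): 480x640x3 uint8, red, green, blue; 480x640 float32, mm along the optical axis (not along the pixel's ray), 0 where there is no reading.
- env.get_calibration(name): a dict with "intrinsics" (3x3 intrinsics, pixels), "pose" (4x4, takes a point from camera to world coordinates). Camera axes: x right, y down, z forward; pixel columns grow to the right and rows downward; lengths in mm; the calibration is good to about 2 mm. A picture is of the moment at which its call begins. get_calibration takes no time and is no camera call.
- env.job_done(): hands the job in; it is judged then, once.
The state is a dict: "time": time; "joint_pos": joint angles; "dq": joint speeds; "tau": joint torques, N m; "eef_pos": TCP position; "tool_rot": TCP orientation; "ft_force": force on the tool from outside, world axes, zero at the start; "ft_torque": the same for the moment, N m; "opening": finger opening in mm; "finger_force": force on a finger pad.
Only numpy, scipy, OpenCV 4.12 (cv2) and the standard library are available. Lean on these libraries where they do the work, as an engineer would, in place of code of your own. Each camera call takes 0.05 s, during which the arm holds its last target. There are 200 camera calls.

### The job

Find the fullest of the three identical shaving-foam cans in the pink tray: along the row from the robot's left to its right, lift each out over the rim, hold it a moment to feel its weight, and stand it back where it stood (the last may stay in hand if it is the heaviest). Then hold up the heaviest, upright and still, its base a good hand's breadth above the rim, and finish while holding it there, the other two standing in their places. Leave everything else as it is.

Things in the scene. Friction and masses are not known exactly. Their poses are not given: they have to be found in the camera images.
- tray: fixed pinkish-beige plastic tray, 160 (x) by 470 mm (y), walls 5 mm thick, 55 mm high; end panels 107 mm high just outside its short ends. Origin: centre of its underside, on the counter; inner floor 5 mm above. y runs along it, to the robot's left. Three cans stand in a row at about y = +125, 0, -125 mm, x = 0, each within 25 mm
- can_a: one of three identical closed shaving-foam cans (navy, silver and pink bands, firm grey cap): rigid upright cylinder, 53 mm diameter all the way up, 165 mm tall; origin at the centre of its underside, z up. They differ only in filling: 0.09 to 0.45 kg, the heaviest at least 0.09 kg above the next. Starts standing on the tray floor; grip it across any diameter near its top
- can_b: one of three identical closed shaving-foam cans (navy, silver and pink bands, firm grey cap): rigid upright cylinder, 53 mm diameter all the way up, 165 mm tall; origin at the centre of its underside, z up. They differ only in filling: 0.09 to 0.45 kg, the heaviest at least 0.09 kg above the next. Starts standing on the tray floor; grip it across any diameter near its top
- can_c: one of three identical closed shaving-foam cans (navy, silver and pink bands, firm grey cap): rigid upright cylinder, 53 mm diameter all the way up, 165 mm tall; origin at the centre of its underside, z up. They differ only in filling: 0.09 to 0.45 kg, the heaviest at least 0.09 kg above the next. Starts standing on the tray floor; grip it across any diameter near its top
- jar: bystander: cream jar, white with magenta lid, 42 mm across, 40 mm tall, standing in the tray between the left and middle cans; origin at the centre of its underside
- rollon: bystander: roll-on deodorant, white with blue cap, 36 mm across, 80 mm tall, standing in the tray between the middle and right cans; origin at the centre of its underside
- shampoo: bystander: orange shampoo bottle with red cap, 44 x 72 mm, 215 mm tall, standing on the counter beyond the left end of the tray; origin at the centre of its underside
- conditioner: bystander: white conditioner bottle with green label, 44 x 72 mm, 205 mm tall, standing on the counter beyond the right end of the tray; origin at the centre of its underside
- tube: bystander: blue and violet cream tube lying on the counter behind the tray, 156 mm long (along its x), 54 mm wide, 42 mm high; origin on its underside at mid-length
- beaker: bystander: white ceramic toothbrush beaker, 72 mm across, 95 mm tall (brushes up to 185 mm), standing on the counter behind the tray; origin at the centre of its underside

How it is judged:
By the outcome, as a careful person would: the job done as asked, in the order asked, and still so for the second after the job is handed in, while the arm keeps its last pose, push and grip.
It also fails if it takes over 67 s, if anything falls off the work surface, if the arm or the gripper's body presses on something with over 40 N, if the wrist force passes 120 N, or if a joint passes its speed limit or range.

## Working session

There is one attempt and no reset: what is moved stays moved. The work goes in short steps, Python scripts to look and compute and a tool call to move; the robot and the scene stay as the last step left them, time stands still between calls to the robot, and variables do not carry over. Pictures are saved under pics/ and viewed, at most 10 in all, crops included, and the job is handed in when it is done.

```bash
mkdir -p pics; python3 - <<'E'
from station import env
import cv2,numpy as np
for n in("top","side"):
    p,d=env.read_camera(n); c=env.get_calibration(n)
    cv2.imwrite(f"pics/{n}0.png",p[:,:,::-1]); np.savez(f"pics/{n}0.npz",p=p,d=d,K=c["intrinsics"],T=c["pose"])
    print(n,np.round(c["intrinsics"],1).tolist(),np.round(c["pose"],3).tolist())
s=env.sense();print({k:np.round(v,3).tolist() for k,v in s.items()})
E
```

```text
top [[460.6, 0.0, 317.9], [0.0, 460.6, 235.9], [0.0, 0.0, 1.0]] [[-0.004, -0.991, 0.137, 473.04], [-1.0, 0.008, 0.027, -8.321], [-0.028, -0.137, -0.99, 1254.192], [0.0, 0.0, 0.0, 1.0]]
side [[615.3, 0.0, 321.7], [0.0, 615.3, 252.2], [0.0, 0.0, 1.0]] [[0.296, -0.778, 0.555, -224.757], [-0.955, -0.234, 0.182, -283.449], [-0.011, -0.584, -0.812, 1315.299], [0.0, 0.0, 0.0, 1.0]]
{'time': 0.1, 'joint_pos': [1.571, 0.385, 0.007, -0.0, -1.194, -0.259], 'dq': [-0.001, -0.002, 0.004, 0.002, 0.001, -0.003], 'tau': [0.0, -39.332, 18.893, 4.198, -0.003, 0.0], 'eef_pos': [159.821, 603.707, 247.316], 'tool_rot': [0.992, -0.129, -0.0, 0.001], 'ft_force': [-0.71, 0.428, 0.754], 'ft_torque': [-0.008, -0.024, -0.018], 'finger_force': 0.0, 'opening': 85.626}
```

View pics/top0.png

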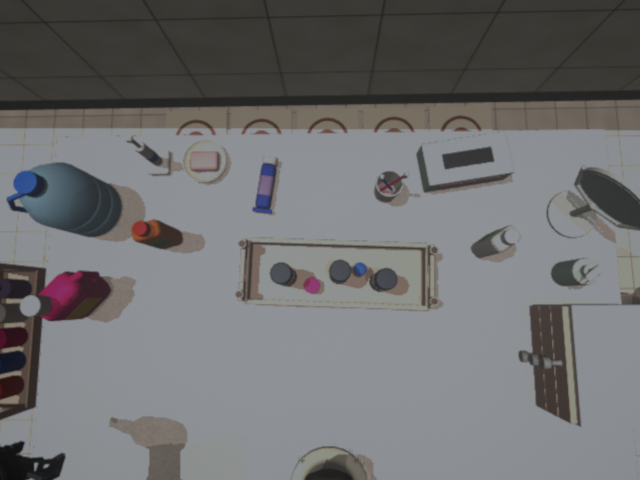

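View pics/side0.png

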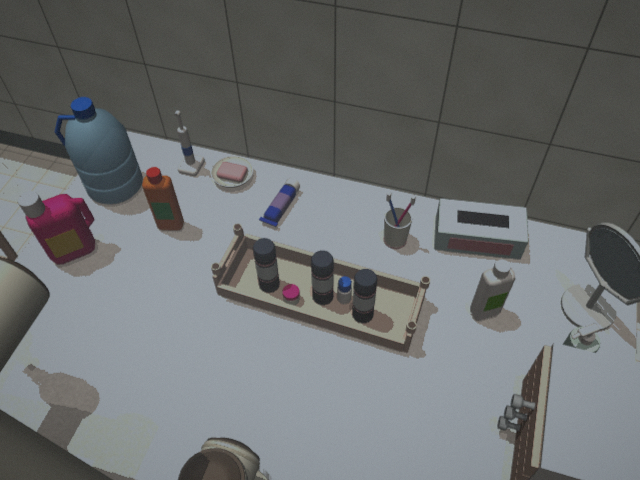

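The top view shows can caps at about (282,273), (340,271) and (384,279), the jar at (312,286) and the roll-on at (360,269). The side view agrees, with all three cans upright. Next I'll measure them from depth.

```bash
cat >look.py <<'E'
import numpy as np,cv2
from station import env
def cloud(n):
    p,d=env.read_camera(n);c=env.get_calibration(n);K=np.array(c["intrinsics"]);T=np.array(c["pose"])
    v,u=np.indices(d.shape);q=np.stack([(u-K[0,2])/K[0,0]*d,(v-K[1,2])/K[1,1]*d,d],-1)
    w=q@T[:3,:3].T+T[:3,3];w[d==0]=np.nan
    return p,w
def blobs(n,zlo,zhi,box,minpx=20):
    p,w=cloud(n);x0,x1,y0,y1=box
    m=(w[...,2]>zlo)&(w[...,2]<zhi)&(w[...,0]>x0)&(w[...,0]<x1)&(w[...,1]>y0)&(w[...,1]<y1)
    k,l,st,ce=cv2.connectedComponentsWithStats(m.astype(np.uint8))
    for i in range(1,k):
        if st[i,4]<minpx:continue
        q=w[l==i];c,r=cv2.minEnclosingCircle(q[:,:2].astype(np.float32));mid=(q.max(0)+q.min(0))/2
        print(n,zlo,"px",np.round(ce[i]),"circ",np.round(c,1),round(r,1),"mid",np.round(mid,1),"ext",np.round(np.ptp(q,0),1),"medz",round(float(np.median(q[:,2])),1))
E
python3 - <<'E'
from look import *
B=(380,720,-420,420)
blobs("top",160,182,B); blobs("side",160,182,B)
blobs("top",60,110,B); blobs("top",30,50,B,40); blobs("side",70,90,B)
blobs("side",185,230,B)
E
```

```text
top 160 px [158. 229.] circ [644.2 415.7] 22.9 mid [644.3 407.3 171.1] ext [45.6 23.9 21.7] medz 174.1
top 160 px [498. 241.] circ [ 612.4 -409.2] 28.8 mid [ 612.2 -401.8  170.9] ext [55.9 35.4 21.4] medz 172.4
top 160 px [339. 270.] circ [542.3 -29.4] 26.1 mid [541.4 -29.6 168.4] ext [49.7 49.8 16.3] medz 169.7
top 160 px [280. 273.] circ [537.6 110.6] 26.1 mid [537.3 110.1 167.7] ext [49.8 50.5 14.9] medz 169.7
top 160 px [385. 278.] circ [ 522.4 -137.3] 26.1 mid [ 521.9 -137.3  168.1] ext [49.4 49.5 15.8] medz 169.4
side 160 px [165. 187.] circ [642.  408.4] 24.3 mid [642.8 406.6 171. ] ext [46.8 26.7 21.9] medz 172.9
side 160 px [263. 248.] circ [534.8 107.7] 27.7 mid [534.6 106.9 167.4] ext [54.6 50.6 14.8] medz 168.0
side 160 px [322. 260.] circ [539.5 -31.3] 27.1 mid [539.1 -31.3 168.1] ext [51.8 51.8 15.9] medz 168.2
side 160 px [365. 279.] circ [ 519.8 -140.3] 26.7 mid [ 519.8 -140.2  168.3] ext [53.3 51.4 16.6] medz 168.1
side 160 px [489. 278.] circ [ 599.5 -405.9] 22.6 mid [ 599.6 -403.4  171.1] ext [45.  32.9 20.8] medz 172.2
top 60 px [171. 236.] circ [643.3 413.9] 23.6
[... 1657 characters left out ...]
25.7 mid [526.3 -32.3  80. ] ext [27.1 51.3 19.1] medz 81.0
side 70 px [418. 304.] circ [ 542.6 -269.8] 50.2 mid [ 542.6 -268.    81.2] ext [99.1 20.5 17.5] medz 83.8
side 70 px [480. 302.] circ [ 596.8 -403. ] 21.4 mid [ 595.4 -403.1   80.3] ext [31.9 33.7 19. ] medz 80.3
side 70 px [363. 305.] circ [ 514.4 -141.8] 24.9 mid [ 507.7 -141.9   80. ] ext [28.3 48.9 19.8] medz 79.0
side 70 px [409. 335.] circ [ 458.5 -262.7] 10.3 mid [ 456.4 -263.2   80.5] ext [16.3 17.9 18.4] medz 80.7
side 185 px [160. 178.] circ [639.8 414.8] 14.8 mid [639.9 410.7 201.5] ext [29.3 18.7 32.7] medz 196.9
side 185 px [497. 267.] circ [ 612.7 -415.3] 18.0 mid [ 612.7 -412.5  196.8] ext [35.5 15.  23.1] medz 201.9
```

```bash
cat >>look.py <<'E'
from scipy.spatial.transform import Rotation as R
def go(*t):
    s=env.sense();r=R.from_quat(s["tool_rot"])
    print("shift",np.round(r.inv().apply(np.array(t)-s["eef_pos"]),1),"down-err",np.round(r.apply([0,0,1]),3),"ft",np.round(s["ft_force"],2),"q",np.round(s["joint_pos"],2))
E
python3 -c "
from look import *
go(536.5,109.5,250);go(536.5,109.5,147)"
```

```text
shift [490.6 381.7  -1.7] down-err [-0. -0. -1.] ft [ 0.42 -0.33 -0.48] q [ 1.57  0.38  0.01 -0.   -1.19 -0.26]
shift [490.6 381.7 101.3] down-err [-0. -0. -1.] ft [ 0.42 -0.33 -0.48] q [ 1.57  0.38  0.01 -0.   -1.19 -0.26]
```

Careful with the scale: shifts go in shares of 0.5 m and turns go in shares of pi rad. That gives: 490 mm / 500 = 0.98, 381 mm / 500 = 0.762.

Call:
pendant(steps=[[0.98, 0.762, -0.004, 0, 0, 0], [0.98, 0.762, -0.004, 0, 0, 0], [0.98, 0.762, -0.004, 0, 0, 0], [0.98, 0.762, -0.004, 0, 0, 0], [0.98, 0.762, -0.004, 0, 0, 0], [0.98, 0.762, -0.004, 0, 0, 0], [0.98, 0.762, -0.004, 0, 0, 0], [0.98, 0.762, -0.004, 0, 0, 0], [0.98, 0.762, -0.004, 0, 0, 0], [0.98, 0.762, -0.004, 0, 0, 0], [0.98, 0.762, -0.004, 0, 0, 0], [0.98, 0.762, -0.004, 0, 0, 0]], aperture=85)

```text
time: 1.4
eef_pos: [463.8, 204.7, 250.4]
tool_rot: [0.992, -0.129, 0.0, -0.0]
ft_force: [0.4, -0.1, 0.9]
opening: 84.8
finger_force: 0.0
```

```bash
python3 -c "
from look import *
go(536.5,109.5,250);go(536.5,109.5,147)"
```

```text
shift [94.6 73.4  0.4] down-err [ 0.001  0.001 -1.   ] ft [ 0.37 -0.08  0.91] q [ 0.74  0.18 -0.27  0.   -1.12  0.58]
shift [ 94.6  73.5 103.4] down-err [ 0.001  0.001 -1.   ] ft [ 0.37 -0.08  0.91] q [ 0.74  0.18 -0.27  0.   -1.12  0.58]
```

Converted, 94 mm / 500 = 0.188, 92 mm / 500 = 0.184.

Call:
pendant(steps=[[0.064, 0.05, 0, 0, 0, 0], [0.126, 0.098, 0, 0, 0, 0], [0.164, 0.128, 0, 0, 0, 0], [0.184, 0.142, 0, 0, 0, 0], [0.188, 0.146, 0, 0, 0, 0], [0.188, 0.146, 0, 0, 0, 0], [0.188, 0.146, 0, 0, 0, 0]])

```text
time: 1.98
eef_pos: [534.6, 112.6, 249.9]
tool_rot: [0.992, -0.129, -0.0, -0.0]
ft_force: [1.0, -0.3, 0.1]
opening: 85.3
finger_force: 0.0
```

```bash
python3 -c "
from look import *
go(536.5,109.5,147)"
```

```text
shift [  2.7   2.5 102.9] down-err [-0.  0. -1.] ft [ 0.95 -0.34  0.1 ] q [ 0.5   0.25 -0.18 -0.   -1.14  0.81]
```

Converted, 103 mm / 500 = 0.206, 96 mm / 500 = 0.192.

Call:
pendant(steps=[[0.006, 0.004, 0.05, 0, 0, 0], [0.006, 0.004, 0.11, 0, 0, 0], [0.006, 0.004, 0.16, 0, 0, 0], [0.006, 0.004, 0.192, 0, 0, 0], [0.006, 0.004, 0.206, 0, 0, 0], [0.006, 0.004, 0.206, 0, 0, 0], [0.006, 0.004, 0.206, 0, 0, 0]])

```text
time: 2.57
eef_pos: [537.7, 110.2, 147.7]
tool_rot: [0.992, -0.128, 0.001, -0.0]
ft_force: [-0.4, -0.3, -0.4]
opening: 84.9
finger_force: 0.0
```

```bash
python3 -c "
from look import *
go(536.5,109.5,147)
p,w=cloud('side');cv2.imwrite('pics/s1.png',cv2.resize(p[180:380,160:460,::-1],None,fx=2,fy=2))"
```

```text
shift [-1.   1.   0.7] down-err [ 0.001  0.    -1.   ] ft [-0.41 -0.25 -0.4 ] q [ 0.5   0.35 -0.32  0.   -0.9   0.82]
```

View pics/s1.png

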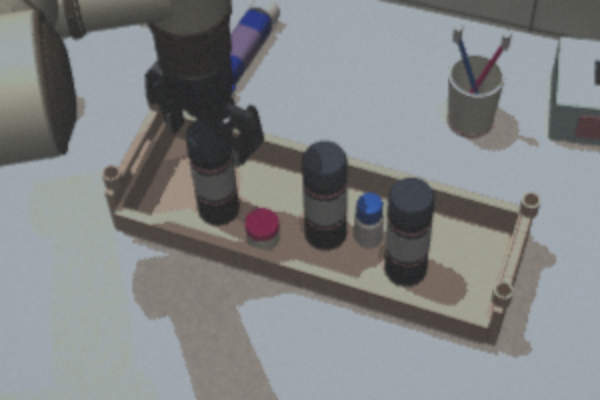

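The crop shows the open fingers either side of the left can's cap, around (210,135), clear of everything else. Closing now.

Call:
pendant(steps=[[0, 0, 0, 0, 0, 0], [0, 0, 0, 0, 0, 0], [0, 0, 0, 0, 0, 0], [0, 0, 0, 0, 0, 0], [0, 0, 0, 0, 0, 0], [0, 0, 0, 0, 0, 0], [0, 0, 0, 0, 0, 0], [0, 0, 0, 0, 0, 0], [0, 0, 0, 0, 0, 0]], aperture=30)

```text
time: 3.37
eef_pos: [538.4, 109.2, 148.3]
tool_rot: [0.992, -0.129, 0.001, -0.0]
ft_force: [0.1, 0.2, 5.6]
opening: 52.0
finger_force: 63.2
```

```bash
python3 -c "
from look import *
go(536.5,109.5,257)"
```

```text
shift [-1.700e+00  1.000e-01 -1.087e+02] down-err [ 0.003  0.001 -1.   ] ft [0.09 0.23 5.62] q [ 0.5   0.35 -0.32  0.   -0.9   0.82]
```

Converted, -118 mm / 500 = -0.236, -114 mm / 500 = -0.228.

Call:
pendant(steps=[[0, 0, -0.016, 0, 0, 0], [0, 0, -0.044, 0, 0, 0], [0, 0, -0.084, 0, 0, 0], [0, 0, -0.128, 0, 0, 0], [0, 0, -0.172, 0, 0, 0], [0, 0, -0.208, 0, 0, 0], [0, 0, -0.228, 0, 0, 0], [0, 0, -0.236, 0, 0, 0], [0, 0, -0.236, 0, 0, 0], [0, 0, -0.236, 0, 0, 0], [0, 0, -0.236, 0, 0, 0], [0, 0, -0.236, 0, 0, 0]])

```text
time: 4.37
eef_pos: [536.9, 108.9, 263.4]
tool_rot: [0.992, -0.129, -0.001, 0.001]
ft_force: [0.2, -0.3, -4.1]
opening: 51.8
finger_force: 63.3
```

Call:
pendant(steps=[[0, 0, 0, 0, 0, 0], [0, 0, 0, 0, 0, 0], [0, 0, 0, 0, 0, 0], [0, 0, 0, 0, 0, 0], [0, 0, 0, 0, 0, 0], [0, 0, 0, 0, 0, 0]])

```text
time: 4.87
eef_pos: [537.5, 109.2, 264.9]
tool_rot: [0.992, -0.129, -0.0, -0.0]
ft_force: [0.1, -0.4, -3.6]
opening: 52.1
finger_force: 63.3
```

```bash
python3 -c "
from look import *
f=[]
for i in range(8):
    env.read_camera('top'); s=env.sense(); f.append([*s['ft_force'],*s['tau'][1:3]])
print(np.round(f,2),np.round(np.mean(f,0),2),s['opening'])
blobs('side',95,112,(480,600,60,150));"
```

```text
[[-1.700e-01  3.000e-02 -3.510e+00 -3.359e+01  2.009e+01]
 [-4.100e-01  3.700e-01 -3.490e+00 -3.360e+01  2.010e+01]
 [-5.400e-01 -1.100e-01 -4.270e+00 -3.361e+01  2.010e+01]
 [-5.600e-01  5.900e-01 -4.150e+00 -3.361e+01  2.010e+01]
 [ 1.100e-01 -3.900e-01 -3.580e+00 -3.362e+01  2.010e+01]
 [ 1.000e+00 -1.600e-01 -3.560e+00 -3.362e+01  2.010e+01]
 [-1.000e-02 -2.500e-01 -4.590e+00 -3.362e+01  2.010e+01]
 [-7.700e-01 -5.000e-01 -3.380e+00 -3.362e+01  2.010e+01]] [ -0.17  -0.05  -3.82 -33.61  20.1 ] 51.7797354457799
```

Converted, 117.5 mm / 500 = 0.235, 117 mm / 500 = 0.234.

Call:
pendant(steps=[[0, 0, 0.016, 0, 0, 0], [0, 0, 0.05, 0, 0, 0], [0, 0, 0.094, 0, 0, 0], [0, 0, 0.14, 0, 0, 0], [0, 0, 0.18, 0, 0, 0], [0, 0, 0.206, 0, 0, 0], [0, 0, 0.22, 0, 0, 0], [0, 0, 0.228, 0, 0, 0], [0, 0, 0.232, 0, 0, 0], [0, 0, 0.234, 0, 0, 0], [0, 0, 0.235, 0, 0, 0], [0, 0, 0.235, 0, 0, 0]])

```text
time: 6.32
eef_pos: [538.0, 109.3, 148.3]
tool_rot: [0.992, -0.129, 0.001, -0.0]
ft_force: [1.8, -0.5, -2.7]
opening: 51.6
finger_force: 63.3
```

Call:
pendant(steps=[[0, 0, 0, 0, 0, 0], [0, 0, 0, 0, 0, 0], [0, 0, 0, 0, 0, 0]])

```text
time: 6.57
eef_pos: [538.1, 109.3, 148.3]
tool_rot: [0.992, -0.129, 0.001, -0.0]
ft_force: [-0.3, -0.3, -0.8]
opening: 51.5
finger_force: 63.3
```

Call:
pendant(steps=[[0, 0, 0.0014, 0, 0, 0], [0, 0, 0.0014, 0, 0, 0], [0, 0, 0.0014, 0, 0, 0]])

```text
time: 6.82
eef_pos: [538.3, 109.3, 148.3]
tool_rot: [0.992, -0.129, 0.001, -0.0]
ft_force: [-2.2, -0.2, 5.9]
opening: 51.9
finger_force: 63.7
```

Call:
pendant(steps=[[0, 0, 0, 0, 0, 0], [0, 0, 0, 0, 0, 0], [0, 0, 0, 0, 0, 0], [0, 0, 0, 0, 0, 0], [0, 0, 0, 0, 0, 0], [0, 0, 0, 0, 0, 0], [0, 0, 0, 0, 0, 0], [0, 0, 0, 0, 0, 0]], aperture=85)

```text
time: 7.48
eef_pos: [537.5, 109.1, 146.6]
tool_rot: [0.992, -0.129, -0.0, 0.0]
ft_force: [-0.2, -0.8, -0.1]
opening: 85.3
finger_force: 0.0
```

Call:
pendant(steps=[[0, 0, -0.03, 0, 0, 0], [0, 0, -0.09, 0, 0, 0], [0, 0, -0.15, 0, 0, 0], [0, 0, -0.19, 0, 0, 0], [0, 0, -0.204, 0, 0, 0], [0, 0, -0.204, 0, 0, 0], [0, 0, -0.204, 0, 0, 0]])

```text
time: 8.07
eef_pos: [536.9, 109.1, 247.9]
tool_rot: [0.992, -0.129, -0.001, -0.0]
ft_force: [-0.0, 0.5, 0.2]
opening: 85.2
finger_force: 0.0
```

```bash
python3 -c "
from look import *
go(541,-30,250)"
```

```text
shift [ 39.6 133.4  -2.1] down-err [-0.001  0.    -1.   ] ft [-0.04  0.5   0.22] q [ 0.5   0.25 -0.18 -0.   -1.13  0.82]
```

Converted, 133 mm / 500 = 0.266, 122 mm / 500 = 0.244.

Call:
pendant(steps=[[0.016, 0.054, -0.002, 0, 0, 0], [0.036, 0.12, -0.002, 0, 0, 0], [0.058, 0.194, -0.002, 0, 0, 0], [0.072, 0.244, -0.002, 0, 0, 0], [0.08, 0.266, -0.002, 0, 0, 0], [0.08, 0.266, -0.002, 0, 0, 0], [0.08, 0.266, -0.002, 0, 0, 0]])

```text
time: 8.65
eef_pos: [541.7, -29.9, 248.2]
tool_rot: [0.992, -0.13, -0.001, 0.0]
ft_force: [-0.6, 0.4, 0.4]
opening: 85.1
finger_force: 0.0
```

```bash
python3 -c "
from look import *
B=(440,640,-190,160)
blobs('top',160,182,B); blobs('side',160,182,B)
go(541,-30.5,147)"
```

```text
top 160 px [386. 278.] circ [ 521.9 -137.6] 26.2 mid [ 522.  -137.3  168.4] ext [49.4 50.5 15.2] medz 169.3
side 160 px [263. 247.] circ [534.3 107. ] 27.3 mid [534.3 107.3 168.1] ext [54.2 50.3 15.9] medz 168.4
side 160 px [322. 260.] circ [538.7 -32.4] 27.6 mid [538.7 -32.6 168.2] ext [55.1 51.8 15.7] medz 168.7
side 160 px [365. 279.] circ [ 519.  -140.7] 26.8 mid [ 519.3 -139.8  168. ] ext [52.7 50.4 15.7] medz 168.0
shift [ -0.4   1.8 101.9] down-err [-0.001 -0.    -1.   ] ft [ 0.47 -0.36  0.  ] q [ 0.25  0.25 -0.19 -0.   -1.13  1.07]
```

Converted, 101 mm / 500 = 0.202, 95 mm / 500 = 0.19.

Call:
pendant(steps=[[0, 0.002, 0.05, 0, 0, 0], [0, 0.002, 0.11, 0, 0, 0], [0, 0.002, 0.16, 0, 0, 0], [0, 0.002, 0.19, 0, 0, 0], [0, 0.002, 0.202, 0, 0, 0], [0, 0.002, 0.202, 0, 0, 0], [0, 0.002, 0.202, 0, 0, 0]])

```text
time: 9.33
eef_pos: [542.6, -29.9, 149.3]
tool_rot: [0.992, -0.128, 0.0, 0.0]
ft_force: [0.6, 0.3, 0.3]
opening: 85.2
finger_force: 0.0
```

Call:
pendant(steps=[[0, 0, 0, 0, 0, 0], [0, 0, 0, 0, 0, 0], [0, 0, 0, 0, 0, 0], [0, 0, 0, 0, 0, 0], [0, 0, 0, 0, 0, 0], [0, 0, 0, 0, 0, 0], [0, 0, 0, 0, 0, 0], [0, 0, 0, 0, 0, 0], [0, 0, 0, 0, 0, 0]], aperture=30)

```text
time: 10.08
eef_pos: [542.9, -30.6, 150.2]
tool_rot: [0.992, -0.129, 0.002, -0.0]
ft_force: [-0.7, -0.5, 5.5]
opening: 51.9
finger_force: 62.8
```

Call:
pendant(steps=[[0, 0, -0.016, 0, 0, 0], [0, 0, -0.044, 0, 0, 0], [0, 0, -0.084, 0, 0, 0], [0, 0, -0.128, 0, 0, 0], [0, 0, -0.172, 0, 0, 0], [0, 0, -0.208, 0, 0, 0], [0, 0, -0.228, 0, 0, 0], [0, 0, -0.236, 0, 0, 0], [0, 0, -0.236, 0, 0, 0], [0, 0, -0.236, 0, 0, 0], [0, 0, -0.236, 0, 0, 0], [0, 0, -0.236, 0, 0, 0]])

```text
time: 11.08
eef_pos: [541.3, -30.7, 265.3]
tool_rot: [0.992, -0.129, -0.001, 0.0]
ft_force: [-0.1, -0.8, -2.3]
opening: 52.2
finger_force: 62.8
```

Call:
pendant(steps=[[0, 0, 0, 0, 0, 0], [0, 0, 0, 0, 0, 0], [0, 0, 0, 0, 0, 0], [0, 0, 0, 0, 0, 0], [0, 0, 0, 0, 0, 0], [0, 0, 0, 0, 0, 0]])

```text
time: 11.58
eef_pos: [541.9, -30.6, 266.7]
tool_rot: [0.992, -0.129, 0.0, 0.0]
ft_force: [0.5, -0.5, -1.9]
opening: 52.1
finger_force: 62.8
```

```bash
python3 -c "
from look import *
f=[]
for i in range(8):
    env.read_camera('top'); s=env.sense(); f.append([*s['ft_force'],*s['tau'][1:3]])
print(np.round(np.mean(f,0),2),s['opening'])"
```

```text
[ -0.06   0.04  -1.82 -32.05  19.39] 51.699861039347994
```

B weighs about 1.8 N against A's 3.8 N. Lowering B back.

Converted, 117.5 mm / 500 = 0.235, 117 mm / 500 = 0.234.

Call:
pendant(steps=[[0, 0, 0.016, 0, 0, 0], [0, 0, 0.05, 0, 0, 0], [0, 0, 0.094, 0, 0, 0], [0, 0, 0.14, 0, 0, 0], [0, 0, 0.18, 0, 0, 0], [0, 0, 0.206, 0, 0, 0], [0, 0, 0.22, 0, 0, 0], [0, 0, 0.228, 0, 0, 0], [0, 0, 0.232, 0, 0, 0], [0, 0, 0.234, 0, 0, 0], [0, 0, 0.235, 0, 0, 0], [0, 0, 0.235, 0, 0, 0]])

```text
time: 12.98
eef_pos: [542.4, -30.7, 150.3]
tool_rot: [0.992, -0.129, 0.001, -0.0]
ft_force: [-1.6, 0.8, 0.7]
opening: 51.7
finger_force: 62.8
```

Call:
pendant(steps=[[0, 0, 0, 0, 0, 0], [0, 0, 0.0006, 0, 0, 0], [0, 0, 0.0012, 0, 0, 0], [0, 0, 0.0012, 0, 0, 0]])

```text
time: 13.32
eef_pos: [542.7, -30.7, 150.3]
tool_rot: [0.992, -0.129, 0.001, -0.0]
ft_force: [-0.6, -1.0, 6.1]
opening: 51.7
finger_force: 63.1
```

Call:
pendant(steps=[[0, 0, 0, 0, 0, 0], [0, 0, 0, 0, 0, 0], [0, 0, 0, 0, 0, 0], [0, 0, 0, 0, 0, 0], [0, 0, 0, 0, 0, 0], [0, 0, 0, 0, 0, 0], [0, 0, 0, 0, 0, 0], [0, 0, 0, 0, 0, 0]], aperture=85)

```text
time: 13.98
eef_pos: [541.9, -30.6, 148.6]
tool_rot: [0.992, -0.129, -0.0, 0.0]
ft_force: [-0.2, 0.2, -0.2]
opening: 85.1
finger_force: 0.0
```

Call:
pendant(steps=[[0, 0, -0.03, 0, 0, 0], [0, 0, -0.09, 0, 0, 0], [0, 0, -0.15, 0, 0, 0], [0, 0, -0.19, 0, 0, 0], [0, 0, -0.204, 0, 0, 0], [0, 0, -0.204, 0, 0, 0], [0, 0, -0.204, 0, 0, 0]])

```text
time: 14.57
eef_pos: [541.3, -30.5, 249.8]
tool_rot: [0.992, -0.129, -0.001, -0.0]
ft_force: [-0.3, -1.5, 0.0]
opening: 85.1
finger_force: 0.0
```

```bash
python3 -c "
from look import *
go(521,-138.5,250)"
```

```text
shift [  8.  109.6  -0.2] down-err [-0.001  0.    -1.   ] ft [-0.34 -1.48  0.03] q [ 0.24  0.24 -0.19 -0.   -1.14  1.07]
```

Converted, 109 mm / 500 = 0.218, 105 mm / 500 = 0.21.

Call:
pendant(steps=[[0.004, 0.054, 0, 0, 0, 0], [0.01, 0.12, 0, 0, 0, 0], [0.014, 0.184, 0, 0, 0, 0], [0.016, 0.21, 0, 0, 0, 0], [0.016, 0.218, 0, 0, 0, 0], [0.016, 0.218, 0, 0, 0, 0], [0.016, 0.218, 0, 0, 0, 0]])

```text
time: 15.15
eef_pos: [521.6, -137.6, 249.7]
tool_rot: [0.992, -0.129, -0.001, -0.0]
ft_force: [0.3, -0.6, -0.2]
opening: 85.0
finger_force: 0.0
```

```bash
python3 -c "
from look import *
B=(440,640,-190,160)
blobs('top',160,182,B); blobs('side',160,182,B)
go(521.3,-138.3,148)"
```

```text
side 160 px [263. 247.] circ [535.1 108.4] 27.4 mid [534.6 108.4 169. ] ext [53.7 51.1 17.9] medz 168.2
side 160 px [322. 260.] circ [541.6 -34.4] 28.0 mid [542.  -32.9 167.7] ext [55.2 51.3 15.4] medz 168.7
side 160 px [365. 279.] circ [ 518.9 -140.3] 26.6 mid [ 519.3 -140.1  168.5] ext [51.2 51.4 16.6] medz 168.4
shift [ -0.3   1.3 102.2] down-err [-0.001  0.    -1.   ] ft [-0.12  0.68 -0.23] q [ 0.04  0.24 -0.2  -0.   -1.13  1.27]
```

Converted, 102 mm / 500 = 0.204, 96 mm / 500 = 0.192.

Call:
pendant(steps=[[0, 0.002, 0.05, 0, 0, 0], [0, 0.002, 0.11, 0, 0, 0], [0, 0.002, 0.16, 0, 0, 0], [0, 0.002, 0.192, 0, 0, 0], [0, 0.002, 0.204, 0, 0, 0], [0, 0.002, 0.204, 0, 0, 0], [0, 0.002, 0.204, 0, 0, 0]])

```text
time: 15.83
eef_pos: [522.3, -138.5, 149.3]
tool_rot: [0.992, -0.128, 0.001, 0.0]
ft_force: [0.1, -0.3, 0.8]
opening: 85.1
finger_force: 0.0
```

Call:
pendant(steps=[[0, 0, 0, 0, 0, 0], [0, 0, 0, 0, 0, 0], [0, 0, 0, 0, 0, 0], [0, 0, 0, 0, 0, 0], [0, 0, 0, 0, 0, 0], [0, 0, 0, 0, 0, 0], [0, 0, 0, 0, 0, 0], [0, 0, 0, 0, 0, 0], [0, 0, 0, 0, 0, 0]], aperture=30)

```text
time: 16.58
eef_pos: [522.6, -139.2, 150.2]
tool_rot: [0.992, -0.129, 0.002, 0.0]
ft_force: [-0.2, -0.2, 6.4]
opening: 51.8
finger_force: 62.9
```

Call:
pendant(steps=[[0, 0, -0.016, 0, 0, 0], [0, 0, -0.044, 0, 0, 0], [0, 0, -0.084, 0, 0, 0], [0, 0, -0.128, 0, 0, 0], [0, 0, -0.172, 0, 0, 0], [0, 0, -0.208, 0, 0, 0], [0, 0, -0.228, 0, 0, 0], [0, 0, -0.236, 0, 0, 0], [0, 0, -0.236, 0, 0, 0], [0, 0, -0.236, 0, 0, 0], [0, 0, -0.236, 0, 0, 0], [0, 0, -0.236, 0, 0, 0]])

```text
time: 17.58
eef_pos: [520.9, -138.9, 265.2]
tool_rot: [0.992, -0.129, -0.001, 0.0]
ft_force: [0.4, -0.1, -1.1]
opening: 51.5
finger_force: 62.7
```

Call:
pendant(steps=[[0, 0, 0, 0, 0, 0], [0, 0, 0, 0, 0, 0], [0, 0, 0, 0, 0, 0], [0, 0, 0, 0, 0, 0], [0, 0, 0, 0, 0, 0], [0, 0, 0, 0, 0, 0]])

```text
time: 18.08
eef_pos: [521.5, -139.0, 266.6]
tool_rot: [0.992, -0.129, 0.0, -0.0]
ft_force: [-0.4, 0.2, -0.7]
opening: 51.7
finger_force: 62.7
```

```bash
python3 -c "
from look import *
f=[]
for i in range(8):
    env.read_camera('top'); s=env.sense(); f.append([*s['ft_force'],*s['tau'][1:3]])
print(np.round(np.mean(f,0),2),s['opening'])"
```

```text
[ -0.06  -0.11  -1.23 -31.54  19.21] 51.71491363582405
```

C weighs about 1.2 N, so A (3.8 N) is clearly the heaviest. Putting C back.

Converted, 117.5 mm / 500 = 0.235, 117 mm / 500 = 0.234.

Call:
pendant(steps=[[0, 0, 0.016, 0, 0, 0], [0, 0, 0.05, 0, 0, 0], [0, 0, 0.094, 0, 0, 0], [0, 0, 0.14, 0, 0, 0], [0, 0, 0.18, 0, 0, 0], [0, 0, 0.206, 0, 0, 0], [0, 0, 0.22, 0, 0, 0], [0, 0, 0.228, 0, 0, 0], [0, 0, 0.232, 0, 0, 0], [0, 0, 0.234, 0, 0, 0], [0, 0, 0.235, 0, 0, 0], [0, 0, 0.235, 0, 0, 0]])

```text
time: 19.48
eef_pos: [522.0, -139.1, 150.2]
tool_rot: [0.992, -0.129, 0.001, 0.0]
ft_force: [-0.1, 0.0, 1.4]
opening: 51.6
finger_force: 62.8
```

Call:
pendant(steps=[[0, 0, 0, 0, 0, 0], [0, 0, 0.0006, 0, 0, 0], [0, 0, 0.0012, 0, 0, 0], [0, 0, 0.0012, 0, 0, 0]])

```text
time: 19.82
eef_pos: [522.2, -139.2, 150.2]
tool_rot: [0.992, -0.129, 0.001, 0.0]
ft_force: [-2.3, 0.7, 7.5]
opening: 51.9
finger_force: 63.1
```

Call:
pendant(steps=[[0, 0, 0, 0, 0, 0], [0, 0, 0, 0, 0, 0], [0, 0, 0, 0, 0, 0], [0, 0, 0, 0, 0, 0], [0, 0, 0, 0, 0, 0], [0, 0, 0, 0, 0, 0], [0, 0, 0, 0, 0, 0], [0, 0, 0, 0, 0, 0]], aperture=85)

```text
time: 20.48
eef_pos: [521.4, -139.0, 148.4]
tool_rot: [0.992, -0.129, -0.0, 0.0]
ft_force: [0.6, -0.4, 0.3]
opening: 85.2
finger_force: 0.0
```

Call:
pendant(steps=[[0, 0, -0.03, 0, 0, 0], [0, 0, -0.09, 0, 0, 0], [0, 0, -0.15, 0, 0, 0], [0, 0, -0.19, 0, 0, 0], [0, 0, -0.204, 0, 0, 0], [0, 0, -0.204, 0, 0, 0], [0, 0, -0.204, 0, 0, 0]])

```text
time: 21.07
eef_pos: [520.9, -138.8, 249.7]
tool_rot: [0.992, -0.129, -0.001, -0.0]
ft_force: [0.2, 0.2, -0.9]
opening: 85.0
finger_force: 0.0
```

```bash
python3 -c "
from look import *
go(538,109.3,250)"
```

```text
shift [-4.710e+01 -2.442e+02 -2.000e-01] down-err [-0.001  0.001 -1.   ] ft [ 0.2   0.18 -0.89] q [ 0.04  0.24 -0.2  -0.   -1.13  1.27]
```

Converted, -244 mm / 500 = -0.488, -237 mm / 500 = -0.474.

Call:
pendant(steps=[[-0.01, -0.054, 0, 0, 0, 0], [-0.024, -0.124, 0, 0, 0, 0], [-0.038, -0.2, 0, 0, 0, 0], [-0.054, -0.276, 0, 0, 0, 0], [-0.068, -0.352, 0, 0, 0, 0], [-0.082, -0.424, 0, 0, 0, 0], [-0.092, -0.474, 0, 0, 0, 0], [-0.094, -0.488, 0, 0, 0, 0], [-0.094, -0.488, 0, 0, 0, 0], [-0.094, -0.488, 0, 0, 0, 0]])

```text
time: 21.9
eef_pos: [537.8, 108.5, 248.9]
tool_rot: [0.992, -0.129, -0.001, 0.001]
ft_force: [-0.3, 0.3, 0.2]
opening: 85.3
finger_force: 0.0
```

```bash
python3 -c "
from look import *
B=(440,640,-190,160)
blobs('top',160,182,B); blobs('side',160,182,B)
go(538,109.3,148)"
```

```text
top 160 px [339. 270.] circ [543.  -29.7] 26.1 mid [543.7 -29.6 167.5] ext [50.1 49.8 14.6] medz 169.6
top 160 px [386. 278.] circ [ 522.9 -137.9] 26.2 mid [ 522.  -137.3  167.9] ext [49.4 49.5 15.6] medz 169.4
side 160 px [263. 247.] circ [535.5 108. ] 27.2 mid [535.7 108.2 168.7] ext [53.7 52.3 17.3] medz 168.2
side 160 px [322. 260.] circ [539.9 -32. ] 26.9 mid [539.8 -32.9 167.9] ext [53.3 50.3 15.2] medz 168.2
side 160 px [365. 279.] circ [ 519.7 -141.1] 26.1 mid [ 519.4 -140.5  167.6] ext [51.4 50.  14.9] medz 168.4
shift [ -0.3  -1.8 101.7] down-err [-0.002 -0.001 -1.   ] ft [0.8  0.24 0.82] q [ 0.49  0.26 -0.18 -0.   -1.14  0.82]
```

Converted, 101 mm / 500 = 0.202, 95 mm / 500 = 0.19.

Call:
pendant(steps=[[0, -0.002, 0.05, 0, 0, 0], [0, -0.002, 0.11, 0, 0, 0], [0, -0.002, 0.16, 0, 0, 0], [0, -0.002, 0.19, 0, 0, 0], [0, -0.002, 0.202, 0, 0, 0], [0, -0.002, 0.202, 0, 0, 0], [0, -0.002, 0.202, 0, 0, 0]])

```text
time: 22.58
eef_pos: [539.3, 109.2, 150.2]
tool_rot: [0.992, -0.129, 0.0, -0.0]
ft_force: [0.3, 0.4, 0.7]
opening: 85.1
finger_force: 0.0
```

Call:
pendant(steps=[[0, 0, 0, 0, 0, 0], [0, 0, 0, 0, 0, 0], [0, 0, 0, 0, 0, 0], [0, 0, 0, 0, 0, 0], [0, 0, 0, 0, 0, 0], [0, 0, 0, 0, 0, 0], [0, 0, 0, 0, 0, 0], [0, 0, 0, 0, 0, 0], [0, 0, 0, 0, 0, 0]], aperture=30)

```text
time: 23.33
eef_pos: [539.5, 109.9, 151.1]
tool_rot: [0.992, -0.129, 0.001, -0.0]
ft_force: [-0.9, -1.7, 5.3]
opening: 52.1
finger_force: 62.7
```

Call:
pendant(steps=[[0, 0, -0.016, 0, 0, 0], [0, 0, -0.048, 0, 0, 0], [0, 0, -0.092, 0, 0, 0], [0, 0, -0.14, 0, 0, 0], [0, 0, -0.192, 0, 0, 0], [0, 0, -0.244, 0, 0, 0], [0, 0, -0.296, 0, 0, 0], [0, 0, -0.348, 0, 0, 0], [0, 0, -0.396, 0, 0, 0], [0, 0, -0.428, 0, 0, 0], [0, 0, -0.446, 0, 0, 0], [0, 0, -0.45, 0, 0, 0]])

```text
time: 24.33
eef_pos: [538.7, 110.1, 375.6]
tool_rot: [0.992, -0.129, 0.001, -0.001]
ft_force: [0.0, -0.5, -3.0]
opening: 51.7
finger_force: 63.3
```

Call:
pendant(steps=[[0, 0, 0, 0, 0, 0], [0, 0, 0, 0, 0, 0], [0, 0, 0, 0, 0, 0], [0, 0, 0, 0, 0, 0], [0, 0, 0, 0, 0, 0], [0, 0, 0, 0, 0, 0], [0, 0, 0, 0, 0, 0], [0, 0, 0, 0, 0, 0], [0, 0, 0, 0, 0, 0], [0, 0, 0, 0, 0, 0], [0, 0, 0, 0, 0, 0], [0, 0, 0, 0, 0, 0]])

```text
time: 25.33
eef_pos: [538.7, 109.8, 374.6]
tool_rot: [0.992, -0.129, 0.0, -0.0]
ft_force: [-1.2, -0.4, -3.9]
opening: 52.0
finger_force: 63.3
```

```bash
python3 -c "
from look import *
go(538,109.3,148); p,w=cloud('side');cv2.imwrite('pics/s2.png',p[:,:,::-1])
m=(w[...,2]>205)&(w[...,2]<330)&(abs(w[...,0]-538)<45)&(abs(w[...,1]-109)<32);print('lowest can pts',np.percentile(w[m][:,2],[0,1,5]))
s=env.sense();print(s['dq'].round(3),s['ft_force'],s['finger_force'])"
```

```text
shift [ -0.6   0.7 226.6] down-err [ 0.  0. -1.] ft [-1.18 -0.39 -3.94] q [ 0.5   0.19  0.05 -0.   -1.43  0.82]
lowest can pts [226.87208331 230.01667223 233.43957059]
[-0.001 -0.001  0.    -0.     0.001  0.   ] [ 0.42485864 -0.02732845 -4.45999863] 63.3241868019104
```

View pics/s2.png

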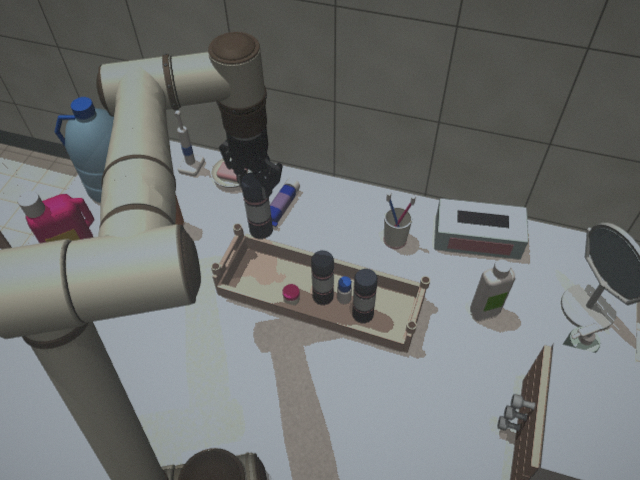

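The picture shows can A held upright at about (258,208), base at about z = 227 mm. The other two cans stand at (322,277) and (364,295), and the jar and roll-on haven't moved.

```bash
python3 -c "
from station import env
print(env.job_done())"
```

```text
the job is handed in; nothing more can be done
None
```

The left can is the heaviest at about 0.39 kg, against about 0.19 kg (middle) and 0.12 kg (right); I handed the job in holding it upright and still, its base about 170 mm above the rim, with the other two back in their places.

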